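# Load a pulley and its retaining collar on a leaning test arbor

## Robot

A 6-joint arm with a two-finger parallel gripper is mounted at the origin on a cart in front of the work surface, level with it; the furniture and walls round the work are solid. World frame = base frame: x ahead of the robot, y to its left, z up, the work surface at z = 0. Lengths are in m, angles in rad, forces in N, time in s.
With the tool pointing down it reaches from about 0.375 to 0.9 m from the base axis. Payload 3.1 kg.
Tool frame: the origin (TCP) lies at the very end of the fingers, on their centre line; the grasp point (between the pads) lies 19 mm behind it; z points along the fingers, y is the line along which they close (so a half turn about z gives the same grasp; the last joint's range is limited). The gripper opens to 85 mm and grips with 20 to 120 N. Pads are 22 mm wide; open, the fingers measure 114 mm over their backs; the gripper's body (76 mm by 85 mm) begins 54 mm behind the grasp point. The pads swing forward as they close: fully open they stand 13 mm farther back than shut.
Start: joints at [-1.339, 0.527, 1.433, -0, 1.181, -0.178], TCP at [0.249, -0.573, 0.231] pointing down, gripper open.
Joint ranges: [-3.08, 3.08], [-0.75, 2.2], [0.22, 2.44], [-1.43, 4.57], [0, 2.65], [-2.85, 2.85]. Speed limits (rad/s): [2.79, 2.79, 3.14, 3.14, 3.14, 3.14].

## Interface

Orientations are given as a unit quaternion [x, y, z, w].
In Python, from station import telemetry, snapshot, ticket gives the robot as it stands.
- The arm moves only by the tool move_arm, never from a script. Its argument "commands" is text: rows parted by semicolons, each of 7 numbers parted by spaces: the shift along the tool's x, y, z in mm, then the turn, a rotation vector about the tool's x, y, z in degrees, then the opening, from -1 (shut) to 1 (fully open). A call has exactly 5 rows; each row is the pose to reach, as a shift and turn from the pose commanded when the call began, along the tool's axes at that moment; what a row does not reach only later rows make up. A row lasts 1/8 s, in which the tool goes at most 62.5 mm and 10.7 degrees, less where a joint would pass 70% of its speed; a pose out of reach is approached as far as the arm can. A call with a gripper value outside its range is refused whole. The fingers move at their own pace and stop on an object; "grip_force" is the grip in N (left out, the last holds). Time passes only in rows, so rows that repeat a pose let the fingers close, or fill a call up. It gives the time, the measured TCP pose, the force, the opening and the grip force at its end, in the units of the state.
- telemetry.sense(): the state, without advancing time (a new reading comes with each control period).
- snapshot(name): name is "scene" or "top" or "wrist"; returns a dict with "image" (480x640x3 uint8, red, green, blue), "fx", "fy", "cx", "cy" (pixels), "pose" (4x4, takes a point from camera to world coordinates). Camera axes: x right, y down, z forward; pixel columns grow to the right and rows downward; lengths in m; the calibration is good to about 2 mm. A picture is of the moment at which its call begins. There is no depth.
- ticket.sign_off(): hands the job in; it is judged then, once.
The state is a dict: "t": time; "q": joint angles; "qd": joint speeds; "tau": joint torques, N m; "tcp_pos": TCP position; "tool_rot": TCP orientation; "force": force on the tool from outside, world axes, zero at the start; "ft_torque": the same for the moment, N m; "finger_gap": opening from 0.0 (shut) to 1.0 (fully open); "gripper_force": force on a finger pad.
Only numpy, scipy, OpenCV 4.12 (cv2) and the standard library are available. Lean on these libraries where they do the work, as an engineer would, in place of code of your own. Each camera call takes 0.05 s, during which the arm holds its last target. There are 200 camera calls.

## Task

Load the leaning test arbor on the bench: thread the grooved aluminium pulley down its steel post, rim first with the narrow hub up, until it is fully home on the dark seat, then thread the red retaining collar, wide flange first, down the same post until it sits fully home on the pulley's hub. Let go of both and leave the mouse, multimeter, blue-lidded pot and green carton where they are.

Things in the scene. Friction and masses are not known exactly. Their poses are not given: they have to be found in the camera images.
- arbor: blue steel foot plate of the test arbor, 120 x 100 x 14 mm, bolted down (cannot move). Origin on the bench surface, vertically below the centre of the seat; z up; its -x axis is the side to which the post leans. The plate reaches from 45 mm in front (-x) of the origin to 75 mm behind it.
- spindle: leaning round steel post of the arbor (fixed), 20 mm diameter, 76 mm long, above a dark round seat of 54 mm diameter; its last 14 mm taper to a 9 mm tip. Origin: centre of the seat face, where the post begins, 85 mm above the bench. z runs along the post to its free tip, leaning 30 degrees from vertical toward the arbor's -x; y is level.
- pulley: grooved aluminium pulley, loose, about 0.22 kg, 46 mm tall: rim of 88 mm diameter from 0 to 18 mm height (dark groove), then a round hub of 41 mm diameter from 18 to 46 mm, the part to grip; a 25 mm bore runs right through. Origin: centre of the underside of the rim; z along the bore toward the hub. Starts flat on the bench, hub up.
- collar: red plastic retaining collar, loose, about 0.1 kg, 42 mm tall: flange of 64 mm diameter (67 over its ribs) from 0 to 12 mm height, then a round neck of 41 mm diameter from 12 to 42 mm, the part to grip; a 25 mm bore runs right through. Origin: centre of the underside of the flange; z along the bore toward the neck. Starts flat, neck up.
- mouse: black computer mouse, 135 x 65 x 40 mm, a bystander. Origin under its centre, x along its length.
- multimeter: dark green hand multimeter, 145 x 70 x 45 mm, lying flat, a bystander. Origin under its centre, x along its length.
- carton: small green parts carton, 90 x 60 x 45 mm, a bystander. Origin under its centre.
- pot: small screw-top pot, cream with a blue lid, 53 mm diameter, 45 mm tall, a bystander. Origin under its centre.
Things that resemble listed ones, but are neither listed nor needed, are in the scene too. Of the things that look like the collar, the larger one is meant.

How it is judged:
On the way:
1. the pulley is threaded on the post and fully home on the seat, hub up (z of pulley in the frame of spindle between -0.004 and 0.004 m and angle between the z axis of pulley and the z axis of spindle, either way round below 0.07 rad and x of pulley in the frame of spindle between -0.006 and 0.006 m and y of pulley in the frame of spindle between -0.006 and 0.006 m), for 0.2 s.
At the end, for the whole second after the job is handed in: Pulley on the post, underside within 4 mm of the seat; red collar on the post above it, flange down, underside 46 mm (+-5) from the seat, so on the hub. Both centred on the post within 6 mm, in line with it within 0.07 rad, at rest (below 0.02 m/s) (all of step 1 and z of collar in the frame of spindle between 0.041 and 0.051 m and angle between the z axis of collar and the z axis of spindle, either way round below 0.07 rad and x of collar in the frame of spindle between -0.006 and 0.006 m and y of collar in the frame of spindle between -0.006 and 0.006 m and linear speed of each of pulley, collar below 0.02 m/s); the robot touches nothing.
It fails at once if the mouse is shifted more than 40 mm (distance of mouse from where it was at the start of the episode above 0.04 m).
It fails at once if the multimeter is shifted more than 40 mm (distance of multimeter from where it was at the start of the episode above 0.04 m).
It fails at once if the pot is shifted more than 40 mm (distance of pot from where it was at the start of the episode above 0.04 m).
It fails at once if the carton is shifted more than 40 mm (distance of carton from where it was at the start of the episode above 0.04 m).
It also fails if it takes over 54 s, if anything falls off the work surface, if the arm or the gripper's body presses on something with over 40 N, if the wrist force passes 120 N, or if a joint passes its speed limit or range.

## Working session

There is one attempt and no reset: what is moved stays moved. The work goes in short steps, Python scripts to look and compute and a tool call to move; the robot and the scene stay as the last step left them, time stands still between calls to the robot, and variables do not carry over. Pictures are saved under pics/ and viewed, at most 10 in all, crops included, and the job is handed in when it is done.

Besides the shell and the picture viewer there is one more tool, called after "Request:" by a JSON object that holds its "fn" and its "kwargs". move_arm: Moves the arm, as the interface text tells. Its arguments: {"type":"object","properties":{"commands":{"type":"string"},"grip_force":{"type":"number"}},"required":["commands"]}

```bash
mkdir -p pics
cat > h.py <<'E'
import numpy as np,cv2
from scipy.spatial.transform import Rotation as R
from station import telemetry,snapshot,ticket
def snap(n,f=None):
    s=snapshot(n); s['pose']=np.array(s['pose'])
    if f: cv2.imwrite('pics/'+f,cv2.cvtColor(s['image'],cv2.COLOR_RGB2BGR))
    return s
def ray(s,u,v):
    d=np.array([(u-s['cx'])/s['fx'],(v-s['cy'])/s['fy'],1.]); return s['pose'][:3,3],s['pose'][:3,:3]@d
def onz(s,u,v,z):
    o,d=ray(s,u,v); return o+d*(z-o[2])/d[2]
def proj(s,p):
    c=np.linalg.inv(s['pose'])@np.append(p,1); return np.array([s['fx']*c[0]/c[2]+s['cx'],s['fy']*c[1]/c[2]+s['cy']])
E
python3 - <<'E'
from h import *
import pickle
d={n:snap(n,n+'0.png') for n in('scene','top')}
pickle.dump(d,open('s0.pkl','wb'))
for n in d: print(n,d[n]['fx'],d[n]['pose'].round(3).tolist())
s=telemetry.sense();print({k:np.round(v,3) for k,v in s.items()})
E
```

```text
scene 538.3559122360499 [[0.77, -0.256, 0.584, -0.25], [-0.637, -0.338, 0.693, -1.074], [0.019, -0.906, -0.423, 0.667], [0.0, 0.0, 0.0, 1.0]]
top 577.0117761195525 [[-0.02, -0.992, 0.128, 0.345], [-1.0, 0.021, 0.008, -0.12], [-0.011, -0.128, -0.992, 1.412], [0.0, 0.0, 0.0, 1.0]]
{'t': np.float64(0.1), 'q': array([-1.339,  0.528,  1.434,  0.   ,  1.181, -0.179]), 'qd': array([ 0.001, -0.003, -0.003,  0.   , -0.   ,  0.001]), 'tau': array([-1.0000e-03, -4.4331e+01, -1.7859e+01, -0.0000e+00,  4.0000e-03,
       -0.0000e+00]), 'tcp_pos': array([ 0.249, -0.573,  0.23 ]), 'tool_rot': array([ 0.979,  0.203, -0.   , -0.001]), 'force': array([-0.3  , -0.253, -0.688]), 'ft_torque': array([-0.044,  0.012, -0.007]), 'gripper_force': np.float64(0.0), 'finger_gap': np.float64(1.002)}
```

View pics/top0.png

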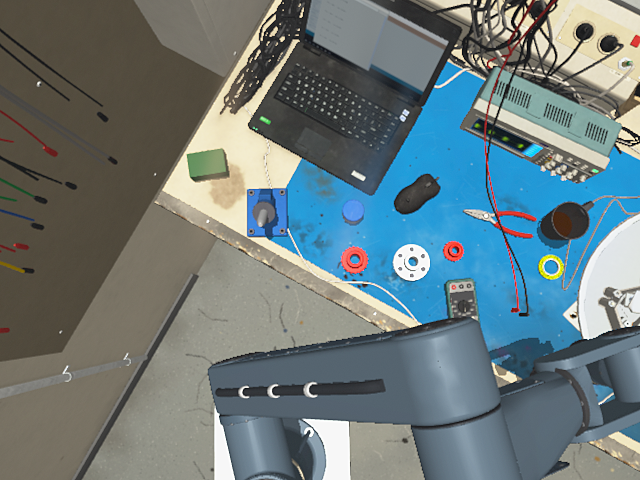

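View pics/scene0.png

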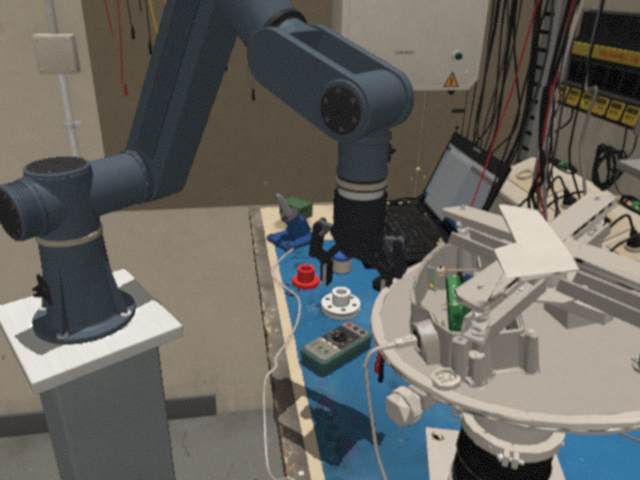

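Candidates for the collar are the red ring at top-view (355,261), the smaller red ring at (453,251) and the yellow ring at (551,267). For the pulley, the only match is the grey flanged disc at (411,262). I choose the red one at (355,261) because it is larger, and check it in a crop.

Run:
```python
from h import *
import pickle
d=pickle.load(open('s0.pkl','rb'))
im=cv2.cvtColor(d['top']['image'],cv2.COLOR_RGB2BGR)
cv2.imwrite('pics/c1.png',cv2.resize(im[175:295,230:480],(800,384),interpolation=cv2.INTER_CUBIC))
s=d['top']; hsv=cv2.cvtColor(s['image'],cv2.COLOR_RGB2HSV)
H,S,V=[hsv[...,i].astype(int) for i in range(3)]
red=((H<8)|(H>172))&(S>150)&(V>90)
white=(S<60)&(V>110)
def comps(m,box):
    mm=np.zeros(m.shape,np.uint8);x0,x1,y0,y1=box;mm[y0:y1,x0:x1]=m[y0:y1,x0:x1]
    for c in cv2.findContours(mm,cv2.RETR_EXTERNAL,cv2.CHAIN_APPROX_NONE)[0]:
        if cv2.contourArea(c)>100:
            yield c
for nm,m,b,z in(('red',red,(330,480,230,290),.008),('pul',white,(380,440,235,290),.014)):
    for c in comps(m,b):
        e=cv2.fitEllipse(c);(u,v),r=cv2.minEnclosingCircle(c)
        D=s['pose'][2,3]
        print(nm,np.round(e[0],1),np.round(e[1],1),r,onz(s,*e[0],z).round(4),'dia',2*r*(D)/s['fx'])
blue=(H>100)&(H<125)&(S>120)&(V>50)
for c in comps(blue,(240,292,184,242)):
    r=cv2.minAreaRect(c); print('plate',r,[onz(s,*p,.014).round(4).tolist() for p in cv2.boxPoints(r)])
# marked points
print('others',[(n,onz(s,u,v,z).round(3)) for n,u,v,z in(('mouse',417,194,.03),('mm',461,300,.04),('pot',353,212,.045),('carton',207,165,.045))])
```

```text
red [354.5 259.6] [24.  24.8] 13.281573295593262 [ 0.4668 -0.1842  0.008 ] dia 0.06498065102423453
red [452.8 250.8] [18.3 19.4] 10.115612983703613 [ 0.4832 -0.4244  0.008 ] dia 0.049491058217353986
pul [411.1 262.2] [36.  36.1] 18.486249923706055 [ 0.4571 -0.3207  0.014 ] dia 0.09044474839721674
plate ((267.6369934082031, 213.19863891601562), (56.849910736083984, 42.85950469970703), 87.87889862060547) [[0.6555, 0.0814, 0.014], [0.6571, -0.0246, 0.014], [0.5155, -0.028, 0.014], [0.5138, 0.0767, 0.014]]
others [('mouse', array([ 0.622, -0.339,  0.03 ])), ('mm', array([ 0.363, -0.431,  0.04 ])), ('pot', array([ 0.578, -0.182,  0.045])), ('carton', array([0.702, 0.17 , 0.045]))]
```

View pics/c1.png

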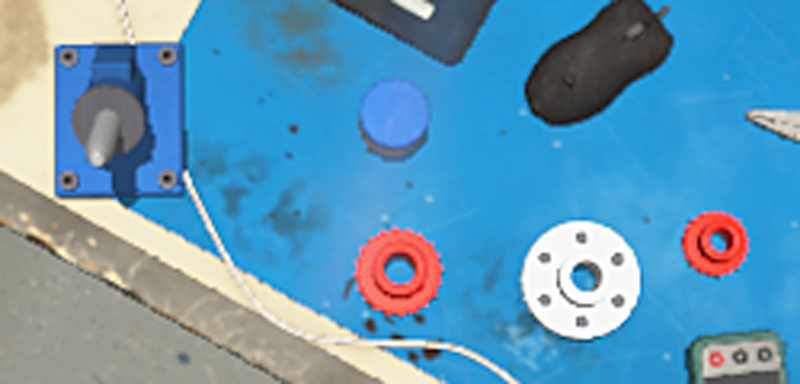

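The crop shows the large red collar at crop (400,272), with the white pulley at (582,280) and the small red ring at (715,243). The arbor post leans down the image, i.e. toward world -x, so the choice stands. Next I compute the arbor pose and the first move.

```bash
cat >> h.py <<'E'
def go(p,Rm,full=True):
    s=telemetry.sense();R0=R.from_quat(s['tool_rot']);d=R0.inv().apply(np.array(p)-s['tcp_pos'])*1000
    rv=(R0.inv()*R.from_matrix(Rm)).as_rotvec(degrees=True)
    print('shift mm',d.round(1),'rot',rv.round(1),'|d|',np.linalg.norm(d).round(0),'f',np.round(s['force'],1),'gap',round(float(s['finger_gap']),3),'t',round(float(s['t']),2))
DOWN=np.diag([1.,-1,-1])
E
python3 - <<'E'
from h import *
import pickle
d=pickle.load(open('s0.pkl','rb'));s=d['top']
cr=lambda u,v:(230+(u+.5)/3.2-.5,175+(v+.5)/3.2-.5)
B=np.array([onz(s,*cr(*p),.016) for p in((69,57),(167,55),(168,180),(68,180))])
print('bolts',B.round(4).tolist(),B.mean(0).round(4))
ex=((B[0]-B[3])+(B[1]-B[2]))/2;print('x yaw deg',np.degrees(np.arctan2(ex[1],ex[0])),np.linalg.norm(ex))
ey=((B[0]-B[1])+(B[3]-B[2]))/2;print('y yaw',np.degrees(np.arctan2(-ey[0],ey[1])),np.linalg.norm(ey))
print('seat',onz(s,*cr(107,118),.085).round(4),'tip',onz(s,*cr(97,162),.085+.076*.866).round(4))
w=snap('wrist');print('wrist',w['fx'],w['pose'].round(3).tolist())
go([.457,-.321,.15],DOWN)
E
```

```text
bolts [[0.6374, 0.0662, 0.016], [0.6373, -0.0093, 0.016], [0.54, -0.009, 0.016], [0.5417, 0.0674, 0.016]] [0.5891 0.0288 0.016 ]
x yaw deg -0.43286426420573526 0.0964476789172092
y yaw -0.6626850824423164 0.07601722464434034
seat [0.577  0.0295 0.085 ] tip [0.5348 0.0292 0.1508]
wrist 357.9944764882301 [[0.398, -0.884, -0.244, 0.311], [-0.917, -0.384, -0.105, -0.545], [-0.001, 0.266, -0.964, 0.374], [0.0, 0.0, 0.0, 1.0]]
shift mm [ 291.1 -147.8   80.9] rot [-0.1  0.  23.5] |d| 336.0 f [0.2 0.2 0.1] gap 1.001 t 0.15
```

Request:
{"fn": "move_arm", "kwargs": {"commands": "50 -25 13 0 0 8 1;110 -56 30 0 0 16 1;170 -86 47 0 0 23.5 1;230 -117 64 0 0 23.5 1;291 -148 81 0 0 23.5 1"}}

```text
t: 0.78
tcp_pos: [0.4401, -0.3417, 0.1568]
tool_rot: [1.0, -0.0, 0.0, 0.0]
force: [1.0, -0.8, -0.1]
finger_gap: 1.0
gripper_force: 0.0
```

Run:
```python
from h import *
w=snap('wrist','w1.png')
print(proj(w,[.457,-.321,.046]),proj(w,[.457,-.321,.018]),w['pose'].round(3).tolist())
go([.457,-.321,.15],DOWN)
```

```text
[293.0689241  211.47286813] [295.68514406 204.59204422] [[-0.001, -0.964, -0.266, 0.508], [-1.0, 0.001, 0.0, -0.341], [0.0, 0.266, -0.964, 0.3], [0.0, 0.0, 0.0, 1.0]]
shift mm [ 14.5 -12.7   4.9] rot [-0.5  0.1  0.2] |d| 20.0 f [ 1.5  2.8 -1.2] gap 1.0 t 0.82
```

View pics/w1.png

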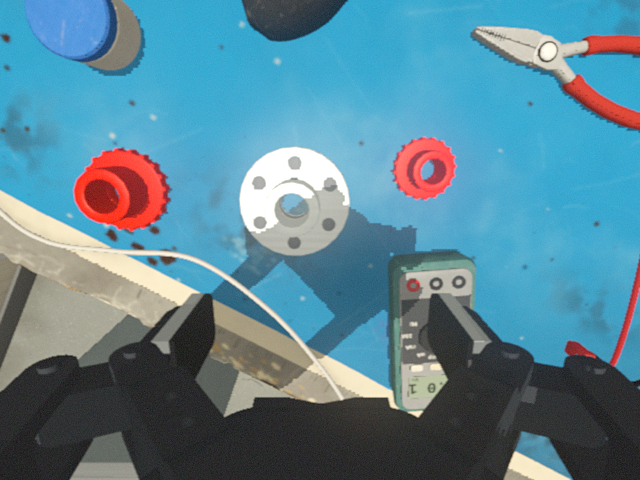

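The picture shows the pulley rim centred at about (295,202) with its bore at (293,205). The large collar is at (125,190) and the small red ring at (424,168). This agrees with the top view. I refine by ellipse fit.

Run:
```python
from h import *
w=snap('wrist')
hsv=cv2.cvtColor(w['image'],cv2.COLOR_RGB2HSV);H,S,V=[hsv[...,i].astype(int) for i in range(3)]
red=((H<8)|(H>172))&(S>150)&(V>60)
white=(S<60)&(V>110)
for n,m,(x0,x1,y0,y1),z in(('pul',white,(225,365,130,270),.016),('col',red,(60,185,130,245),.008)):
    mm=np.zeros(m.shape,np.uint8);mm[y0:y1,x0:x1]=m[y0:y1,x0:x1]
    c=max(cv2.findContours(mm,0,1)[0],key=cv2.contourArea)
    e=cv2.fitEllipse(cv2.convexHull(c));print(n,e,onz(w,*e[0],z).round(4))
p,_=telemetry.sense()['tcp_pos'],0;print(p.round(4))
go([.457,-.321,.15],DOWN)
```

```text
pul ((305.2340393066406, 204.2316131591797), (110.04635620117188, 111.68081665039062), 94.02836608886719) [ 0.4595 -0.3195  0.016 ]
col ((133.64984130859375, 191.94960021972656), (80.68131256103516, 93.25287628173828), 95.79393005371094) [ 0.4676 -0.1791  0.008 ]
[ 0.4406 -0.3367  0.1554]
shift mm [ 16.5 -15.6   5.4] rot [-0.3  0.2  0.4] |d| 23.0 f [-0.9 -0.1 -0.3] gap 1.002 t 0.88
```

Request:
{"fn": "move_arm", "kwargs": {"commands": "17 -16 30 0 0 0 1;17 -16 55 0 0 0 1;17 -16 55 0 0 0 1;17 -16 55 0 0 0 1;17 -16 55 0 0 0 1"}}

```text
t: 1.5
tcp_pos: [0.4564, -0.3284, 0.1035]
tool_rot: [1.0, -0.001, 0.001, 0.001]
force: [0.3, -0.5, 0.7]
finger_gap: 0.998
gripper_force: 0.0
```

Run:
```python
from h import *
w=snap('wrist')
hsv=cv2.cvtColor(w['image'],cv2.COLOR_RGB2HSV);H,S,V=[hsv[...,i].astype(int) for i in range(3)]
white=(S<60)&(V>110)
u,v=proj(w,[.458,-.320,.018]).astype(int);print(u,v)
mm=np.zeros(white.shape,np.uint8);y0=max(v-90,0);mm[y0:v+90,u-90:u+90]=white[y0:v+90,u-90:u+90]
c=max(cv2.findContours(mm,0,1)[0],key=cv2.contourArea)
e=cv2.fitEllipse(cv2.convexHull(c));print(e,onz(w,*e[0],.018).round(4))
go([.458,-.320,.022],DOWN);print(telemetry.sense()['tcp_pos'])
```

```text
309 241
((308.67462158203125, 237.83819580078125), (128.84469604492188, 131.81553649902344), 94.70802307128906) [ 0.4607 -0.3198  0.018 ]
shift mm [ 1.5 -8.3 81.4] rot [ 0.1 -0.1 -0.1] |d| 82.0 f [0.3 0.2 0.1] gap 1.001 t 1.55
[ 0.4563599  -0.32820493  0.10345606]
```

Request:
{"fn": "move_arm", "kwargs": {"commands": "2.5 -8.3 30 0 0 0 1;2.5 -8.3 60 0 0 0 1;2.5 -8.3 82 0 0 0 1;2.5 -8.3 82 0 0 0 1;2.5 -8.3 82 0 0 0 1"}}

```text
t: 2.17
tcp_pos: [0.4591, -0.3196, 0.0214]
tool_rot: [1.0, -0.0, 0.001, 0.001]
force: [0.0, -0.4, 0.1]
finger_gap: 1.0
gripper_force: 0.0
```

Request:
{"fn": "move_arm", "kwargs": {"commands": "0 0 0 0 0 0 -1;0 0 0 0 0 0 -1;0 0 0 0 0 0 -1;0 0 0 0 0 0 -1;0 0 0 0 0 0 -1", "grip_force": 60}}

```text
t: 2.8
tcp_pos: [0.459, -0.3194, 0.0215]
tool_rot: [1.0, -0.0, 0.001, 0.001]
force: [-1.3, 0.7, 5.9]
finger_gap: 0.462
gripper_force: 59.7
```

Request:
{"fn": "move_arm", "kwargs": {"commands": "0 0 -30 0 0 0 -1;0 0 -75 0 0 0 -1;5 -10 -120 0 0 0 -1;10 -50 -160 0 5 0 -1;18 -95 -185 0 10 0 -1"}}

```text
t: 3.42
tcp_pos: [0.4772, -0.2236, 0.2073]
tool_rot: [0.996, -0.001, 0.09, 0.001]
force: [0.5, 0.2, -1.2]
finger_gap: 0.464
gripper_force: 61.1
```

```bash
cat >> h.py <<'E'
c,s_=np.cos(np.pi/6),.5
SP=np.array([-.5,0,c]); SEAT=np.array([.575,.029,.085])
TILT=np.array([[c,0,.5],[0,-1,0],[.5,0,-c]])
E
python3 - <<'E'
from h import *
go(SEAT+SP*.165,TILT);s=telemetry.sense();print(s['tcp_pos'],SEAT+SP*.165)
E
```

```text
shift mm [  18.4 -252.6  -18. ] rot [ 0.1 19.7 -0. ] |d| 254.0 f [ 0.5  0.2 -1.2] gap 0.464 t 3.42
[ 0.47722475 -0.22360887  0.20730161] [0.4925     0.029      0.22789419]
```

Request:
{"fn": "move_arm", "kwargs": {"commands": "4 -50 -4 0 5 0 -1;8 -105 -8 0 10 0 -1;12 -160 -12 0 15 0 -1;16 -210 -16 0 20 0 -1;18 -252 -18 0 20 0 -1"}}

```text
t: 4.05
tcp_pos: [0.4881, 0.0305, 0.2251]
tool_rot: [0.966, -0.001, 0.257, -0.001]
force: [0.2, -0.3, -2.8]
finger_gap: 0.464
gripper_force: 61.2
```

Request:
{"fn": "move_arm", "kwargs": {"commands": "0 0 0 0 0 0 -1;0 0 0 0 0 0 -1;0 0 0 0 0 0 -1;0 0 0 0 0 0 -1;0 0 0 0 0 0 -1"}}

```text
t: 4.68
tcp_pos: [0.4914, 0.0272, 0.2261]
tool_rot: [0.966, -0.001, 0.259, 0.0]
force: [0.3, 0.1, -3.5]
finger_gap: 0.465
gripper_force: 61.3
```

Run:
```python
from h import *
go(SEAT+SP*.165,TILT)
w=snap('wrist','w2.png');t=snap('top');sc=snap('scene')
import pickle;pickle.dump((w,t,sc),open('s2.pkl','wb'))
tip=SEAT+SP*.076
for n,s in(('w',w),('t',t),('s',sc)): print(n,proj(s,SEAT),proj(s,tip))
a=cv2.imread('pics/w2.png');tt=cv2.cvtColor(t['image'],4)[150:290,200:380];ss=cv2.cvtColor(sc['image'],4)[150:290,230:410]
b=np.vstack([cv2.resize(tt,(308,240)),cv2.resize(ss,(308,240))])
cv2.imwrite('pics/m2.png',np.hstack([a[:,75:560],b]))
```

```text
shift mm [ 1.9 -1.8 -1. ] rot [ 0.1  0.  -0.1] |d| 3.0 f [ 0.3  0.1 -3.5] gap 0.465 t 4.67
w [319.2547638  216.86616454] [318.93277812 240.71574815]
t [263.30240526 212.37102189] [260.04484861 224.29941789]
s [288.31005435 213.61813402] [276.87252206 194.29726189]
```

View pics/m2.png

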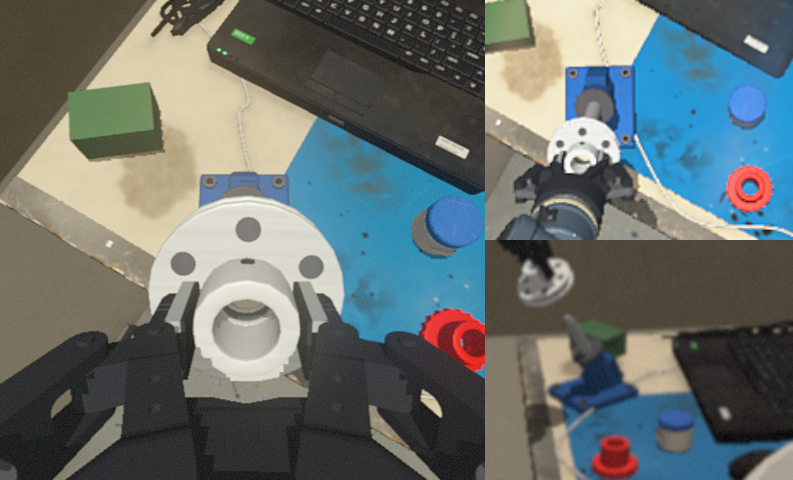

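The pulley is held squarely, with its hub at about u=321 in the wrist image against a predicted post at u=319. The post is clear below. I check the in-grip x offset from the rim's far edge, and the post tip from the scene and top views.

Run:
```python
from h import *
import pickle
w,t,sc=pickle.load(open('s2.pkl','rb'))
s=telemetry.sense();Rt=R.from_quat(s['tool_rot']);f=lambda *p:proj(w,s['tcp_pos']+Rt.apply(np.array(p)/1000)).round(1)
print('pred rim far top/under',f(44,0,3.5),f(44,0,21.5),'side',f(0,44,3.5),'hub top near/far',f(-20.5,0,-24.5),f(20.5,0,-24.5),'bore',f(12.5,0,-24.5),f(-12.5,0,-24.5))
g=w['image'].max(2).astype(int)
for u in(311,321,331):print(u,g[185:215,u].tolist())
print('nearcol',g[340:385,321].tolist())
print('bore col',g[255:350,321].tolist())
hsv=cv2.cvtColor(sc['image'],cv2.COLOR_RGB2HSV).astype(int)
# post edges in scene: rows 192..212
G=sc['image'].sum(2)//3
for v in range(190,216,2):print(v,G[v,268:304:1].tolist())
```

```text
pred rim far top/under [321.1 199. ] [321.  192.7] side [419.9 296.9] hub top near/far [321.4 377. ] [321.3 277.6] bore [321.3 298.3] [321.4 358.9]
311 [156, 132, 124, 126, 125, 127, 128, 128, 129, 125, 124, 150, 203, 227, 247, 240, 212, 204, 226, 246, 243, 233, 225, 225, 223, 223, 222, 218, 219, 220]
321 [149, 118, 131, 129, 128, 124, 126, 123, 123, 126, 151, 203, 229, 249, 240, 212, 204, 227, 247, 243, 231, 225, 223, 225, 221, 223, 220, 219, 219, 221]
331 [146, 149, 145, 131, 117, 125, 126, 126, 123, 125, 120, 149, 202, 229, 246, 237, 205, 207, 233, 244, 238, 228, 223, 224, 224, 222, 221, 219, 219, 217]
nearcol [185, 183, 185, 182, 186, 185, 187, 186, 188, 188, 186, 186, 186, 188, 188, 187, 187, 187, 189, 194, 206, 225, 236, 238, 232, 228, 228, 227, 225, 223, 224, 223, 218, 218, 216, 213, 208, 212, 216, 220, 209, 164, 138, 144, 149]
bore col [217, 208, 192, 148, 101, 85, 94, 88, 118, 166, 186, 190, 191, 189, 193, 190, 190, 190, 190, 192, 192, 192, 189, 192, 196, 213, 240, 246, 240, 236, 232, 230, 230, 229, 229, 228, 227, 226, 225, 224, 223, 220, 217, 209, 169, 152, 149, 151, 152, 1
[... 1529 characters left out ...]
62, 61, 66, 71, 73, 78, 79, 81, 82, 83, 86, 83, 77, 78]
208 [172, 170, 170, 165, 170, 169, 171, 170, 176, 169, 159, 114, 71, 65, 72, 81, 84, 84, 86, 91, 89, 90, 83, 75, 78, 76, 74, 77, 76, 68, 63, 63, 64, 57, 53, 46]
210 [181, 178, 178, 181, 177, 174, 180, 178, 179, 181, 163, 118, 64, 49, 56, 74, 80, 84, 87, 88, 89, 91, 90, 89, 84, 79, 77, 79, 81, 71, 63, 45, 36, 32, 43, 39]
212 [180, 178, 179, 178, 181, 182, 182, 181, 181, 179, 166, 124, 72, 55, 66, 74, 81, 78, 83, 83, 87, 91, 92, 89, 82, 79, 75, 78, 79, 73, 56, 48, 44, 43, 39, 47]
214 [177, 178, 179, 179, 178, 178, 181, 181, 182, 178, 172, 149, 107, 80, 79, 77, 73, 71, 77, 79, 89, 82, 87, 87, 82, 77, 77, 75, 69, 62, 53, 52, 50, 48, 50, 45]
```

Request:
{"fn": "move_arm", "kwargs": {"commands": "2.5 -1.8 20 0 0 0 -1;2.5 -1.8 40 0 0 0 -1;2.5 -1.8 58 0 0 0 -1;2.5 -1.8 74 0 0 0 -1;2.5 -1.8 90 0 0 0 -1"}}

```text
t: 5.45
tcp_pos: [0.539, 0.0295, 0.149]
tool_rot: [0.966, -0.0, 0.259, 0.0]
force: [-0.2, 0.2, -1.0]
finger_gap: 0.46
gripper_force: 61.3
```

Run:
```python
from h import *
s=telemetry.sense();print(s['force'],s['ft_torque'])
go(SEAT+SP*.024,TILT)
```

```text
[-0.18220089  0.2134705  -1.03183939] [-0.03107589  0.45591314 -0.00384394]
shift mm [-0.8  0.5 49.4] rot [ 0.1 -0.  -0. ] |d| 49.0 f [-0.2  0.2 -1. ] gap 0.46 t 5.45
```

Request:
{"fn": "move_arm", "kwargs": {"commands": "0 0 10 0 0 0 -1;0 0 20 0 0 0 -1;0 0 30 0 0 0 -1;0 0 38 0 0 0 -1;0 0 45 0 0 0 -1"}}

```text
t: 6.08
tcp_pos: [0.5613, 0.0293, 0.11]
tool_rot: [0.966, -0.0, 0.258, 0.001]
force: [-1.1, -0.0, -2.4]
finger_gap: 0.464
gripper_force: 61.3
```

Request:
{"fn": "move_arm", "kwargs": {"commands": "0 0 0 0 0 0 -1;0 0 1 0 0 0 -1;0 0 2 0 0 0 -1;0 0 2 0 0 0 -1;0 0 2 0 0 0 -1"}}

```text
t: 6.7
tcp_pos: [0.562, 0.0298, 0.1089]
tool_rot: [0.966, -0.0, 0.259, 0.0]
force: [-0.6, -0.3, -1.9]
finger_gap: 0.465
gripper_force: 61.3
```

Request:
{"fn": "move_arm", "kwargs": {"commands": "0 0 1 0 0 0 -1;0 0 2 0 0 0 -1;0 0 3 0 0 0 -1;0 0 4 0 0 0 -1;0 0 4 0 0 0 -1"}}

```text
t: 7.32
tcp_pos: [0.564, 0.0298, 0.1052]
tool_rot: [0.966, -0.0, 0.259, 0.0]
force: [-0.6, 0.8, -2.5]
finger_gap: 0.462
gripper_force: 61.3
```

Request:
{"fn": "move_arm", "kwargs": {"commands": "0 0 0 0 0 0 0.2;0 0 0 0 0 0 0.6;0 0 0 0 0 0 1;0 0 0 0 0 0 1;0 0 0 0 0 0 1"}}

```text
t: 7.95
tcp_pos: [0.564, 0.0299, 0.1054]
tool_rot: [0.966, -0.0, 0.259, 0.0]
force: [-0.6, -0.7, -0.0]
finger_gap: 0.997
gripper_force: 0.0
```

Request:
{"fn": "move_arm", "kwargs": {"commands": "0 0 -20 0 0 0 1;0 0 -50 0 0 0 1;0 0 -80 0 0 0 1;0 0 -110 0 0 0 1;0 0 -130 0 0 0 1"}}

```text
t: 8.57
tcp_pos: [0.5103, 0.034, 0.2044]
tool_rot: [0.965, 0.003, 0.262, -0.007]
force: [0.5, -0.8, 0.5]
finger_gap: 0.998
gripper_force: 0.0
```

Run:
```python
from h import *
w=snap('wrist','w3.png');t=snap('top');sc=snap('scene')
for n,s in(('w',w),('t',t),('s',sc)): print(n,proj(s,SEAT+SP*.018),proj(s,SEAT+SP*.046),proj(s,SEAT+SP*.076))
a=cv2.imread('pics/w3.png');tt=cv2.cvtColor(t['image'],4)[170:240,220:310];ss=cv2.cvtColor(sc['image'],4)[170:240,240:330]
b=np.vstack([cv2.resize(tt,(308,240)),cv2.resize(ss,(308,240))])
cv2.imwrite('pics/m3.png',np.hstack([a[:,75:560],b]))
s=telemetry.sense();print(s['tcp_pos'])
```

```text
w [330.63241953 237.86070943] [331.11230591 248.61201946] [331.76056412 263.13550946]
t [262.5619384  215.08243505] [261.3725959  219.43752379] [260.04484861 224.29941789]
s [285.67105963 209.16020742] [281.48089205 202.08195925] [276.87252206 194.29726189]
[0.51096796 0.03417686 0.20539962]
```

View pics/m3.png

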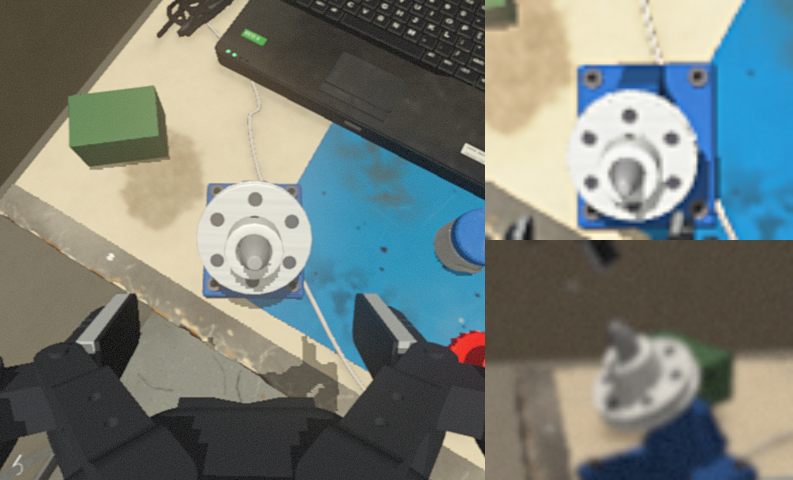

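The pulley is on the post: its rim centre in the wrist image is about (330,237) against a predicted (330.6,237.9), with the tip protruding through the hub. I confirm seating from the rim size, then move to the collar.

Run:
```python
from h import *
w=snap('wrist')
hsv=cv2.cvtColor(w['image'],cv2.COLOR_RGB2HSV).astype(int);m=((hsv[...,1]<45)&(hsv[...,2]>170)).astype(np.uint8);m[:,:200]=0;m[:,460:]=0;m[310:]=0;m[:165]=0
c=max(cv2.findContours(m,0,1)[0],key=cv2.contourArea);e=cv2.fitEllipse(cv2.convexHull(c));print(e)
for h in(0,.005,.01):
    q=[proj(w,SEAT+SP*(h+z)+np.array([0,y,0])) for z in(.018,) for y in(.044,-.044)];print(h,np.round(q,1).tolist(),'w',np.linalg.norm(q[0]-q[1]),proj(w,SEAT+SP*(h+.018)))
go([.467,-.183,.12],DOWN)
```

```text
((330.6839294433594, 230.68740844726562), (116.57583618164062, 133.42138671875), 18.423625946044922)
0 [[273.0, 239.4], [389.0, 240.1]] w 116.01646542588021 [330.83839281 239.73486747]
0.005 [[272.0, 241.1], [390.1, 241.8]] w 118.1184162373363 [330.92090227 241.4941933 ]
0.01 [[271.0, 243.0], [391.3, 243.7]] w 120.2979384278851 [331.00645602 243.31843146]
shift mm [-81.3 217.8  47.1] rot [ -0.8 -30.5   0.3] |d| 237.0 f [0.3 0.5 0. ] gap 1.002 t 8.78
```

Request:
{"fn": "move_arm", "kwargs": {"commands": "-20 40 -10 0 -6 0 1;-40 90 0 0 -14 0 1;-60 140 15 0 -22 0 1;-75 185 30 0 -30 0 1;-81 218 47 0 -30 0 1"}}

```text
t: 9.4
tcp_pos: [0.4695, -0.1855, 0.1177]
tool_rot: [1.0, 0.005, 0.005, -0.007]
force: [-0.1, 0.5, -0.1]
finger_gap: 1.006
gripper_force: 0.0
```

Request:
{"fn": "move_arm", "kwargs": {"commands": "0 0 0 0 0 0 1;0 0 0 0 0 0 1;0 0 0 0 0 0 1;0 0 0 0 0 0 1;0 0 0 0 0 0 1"}}

```text
t: 10.02
tcp_pos: [0.467, -0.1827, 0.1203]
tool_rot: [1.0, 0.005, 0.004, -0.006]
force: [0.4, -0.6, -0.3]
finger_gap: 1.004
gripper_force: 0.0
```

Run:
```python
from h import *
w=snap('wrist','w4.png')
hsv=cv2.cvtColor(w['image'],cv2.COLOR_RGB2HSV);H,S,V=[hsv[...,i].astype(int) for i in range(3)]
red=((H<8)|(H>172))&(S>150)&(V>60)
u,v=proj(w,[.467,-.183,.01]).astype(int);print(u,v)
mm=np.zeros(red.shape,np.uint8);y0=max(v-90,0);mm[y0:v+90,u-90:u+90]=red[y0:v+90,u-90:u+90]
c=max(cv2.findContours(mm,0,1)[0],key=cv2.contourArea)
e=cv2.fitEllipse(cv2.convexHull(c));print(e,onz(w,*e[0],.010).round(4))
go([.467,-.183,.0175],DOWN);print(telemetry.sense()['tcp_pos'])
```

```text
324 235
((322.44940185546875, 233.5753631591797), (88.1300048828125, 89.381103515625), 94.4673843383789) [ 0.4684 -0.1818  0.01  ]
shift mm [ -0.9   1.4 102.8] rot [-0.7 -0.5  0.5] |d| 103.0 f [ 1.  -0.3 -0.6] gap 1.001 t 10.07
[ 0.4670037  -0.18287892  0.12029979]
```

View pics/w4.png

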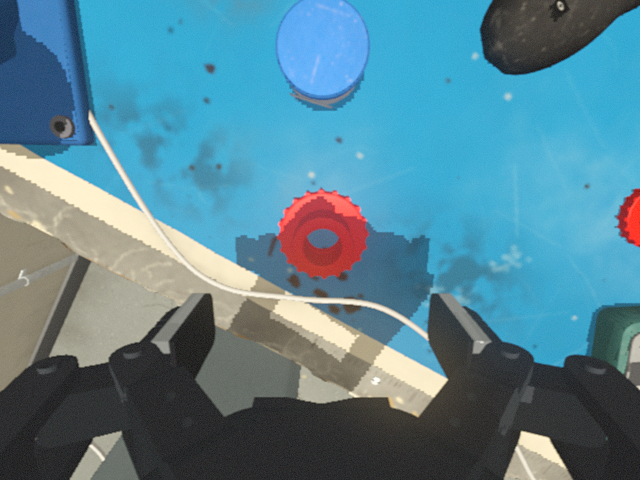

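The collar is centred at (322,234), between the fingers and matching the prediction, with the pot clear at (322,48). I descend and grip.

Request:
{"fn": "move_arm", "kwargs": {"commands": "0.2 0.9 35 -0.7 -0.5 0.5 1;0.2 0.9 70 -0.7 -0.5 0.5 1;0.2 0.9 102 -0.7 -0.5 0.5 1;0.2 0.9 102 -0.7 -0.5 0.5 1;0.2 0.9 102 -0.7 -0.5 0.5 1"}}

```text
t: 10.7
tcp_pos: [0.4683, -0.1831, 0.0186]
tool_rot: [1.0, 0.0, -0.0, 0.0]
force: [-0.4, -0.4, 0.4]
finger_gap: 0.999
gripper_force: 0.0
```

Request:
{"fn": "move_arm", "kwargs": {"commands": "0 0 0 0 0 0 -1;0 0 0 0 0 0 -1;0 0 0 0 0 0 -1;0 0 0 0 0 0 -1;0 0 0 0 0 0 -1", "grip_force": 50}}

```text
t: 11.32
tcp_pos: [0.4683, -0.1832, 0.019]
tool_rot: [1.0, 0.0, 0.0, 0.0]
force: [-0.6, 0.2, 7.5]
finger_gap: 0.457
gripper_force: 50.0
```

Run:
```python
from h import *
go(SEAT+SP*.155,TILT);print(telemetry.sense()['tcp_pos'])
```

```text
shift mm [  29.4 -212.1 -200.3] rot [ 0. 30.  0.] |d| 293.0 f [-0.6  0.2  7.5] gap 0.457 t 11.32
[ 0.46828233 -0.18319555  0.01901826]
```

Request:
{"fn": "move_arm", "kwargs": {"commands": "0 0 -45 0 0 0 -1;0 0 -100 0 0 0 -1;5 -15 -150 0 5 0 -1;10 -60 -190 0 10 0 -1;17 -105 -205 0 15 0 -1"}}

```text
t: 11.95
tcp_pos: [0.4861, -0.0776, 0.2259]
tool_rot: [0.991, -0.001, 0.134, 0.001]
force: [0.7, -0.0, -1.3]
finger_gap: 0.459
gripper_force: 51.0
```

Run:
```python
from h import *
go(SEAT+SP*.150,TILT);print(telemetry.sense()['tcp_pos'])
```

```text
shift mm [  10.4 -106.7   14.1] rot [ 0.1 14.6 -0. ] |d| 108.0 f [ 0.7 -0.  -1.3] gap 0.459 t 11.95
[ 0.48605522 -0.07764     0.22587899]
```

Request:
{"fn": "move_arm", "kwargs": {"commands": "4 -35 0 0 5 0 -1;8 -75 4 0 10 0 -1;10 -106 10 0 15 0 -1;11 -106 14 0 15 0 -1;11 -106 14 0 15 0 -1"}}

```text
t: 12.58
tcp_pos: [0.5001, 0.0276, 0.2125]
tool_rot: [0.966, 0.0, 0.259, -0.0]
force: [0.1, 0.0, -0.8]
finger_gap: 0.454
gripper_force: 51.0
```

Request:
{"fn": "move_arm", "kwargs": {"commands": "0 0 0 0 0 0 -1;0 0 0 0 0 0 -1;0 0 0 0 0 0 -1;0 0 0 0 0 0 -1;0 0 0 0 0 0 -1"}}

```text
t: 13.2
tcp_pos: [0.4993, 0.028, 0.2122]
tool_rot: [0.966, -0.0, 0.258, -0.0]
force: [-1.2, 0.2, -0.8]
finger_gap: 0.454
gripper_force: 51.0
```

Run:
```python
from h import *
go(SEAT+SP*.080,TILT)
s=telemetry.sense();w=snap('wrist','w5.png');Rt=R.from_quat(s['tool_rot']);f=lambda *p:proj(w,s['tcp_pos']+Rt.apply(np.array(p)/1000)).round(1)
print('neck top far/near',f(20.5,0,-23),f(-20.5,0,-23),'sides',f(0,20.5,-23),f(0,-20.5,-23),'flange far',f(32,0,7),'tip',proj(w,SEAT+SP*.076),s['tcp_pos'])
```

```text
shift mm [ 2. -1. 68.] rot [-0.   0.1 -0. ] |d| 68.0 f [-1.2  0.2 -0.8] gap 0.454 t 13.2
neck top far/near [322.7 275.8] [322.6 374.2] sides [377.4 327. ] [267.9 327. ] flange far [322.4 225.1] tip [320.25173173 247.40183988] [0.49927094 0.02796253 0.21223213]
```

View pics/w5.png

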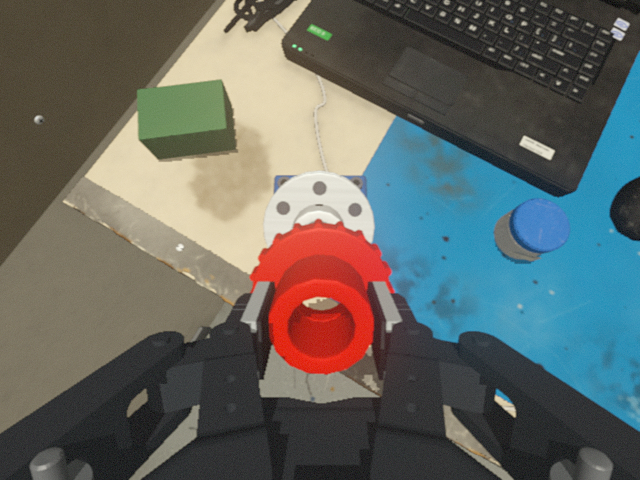

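The collar is held squarely: its neck centre is at about (321,326) as predicted, with the pulley's hub behind it at (319,215). I insert it along the post.

Request:
{"fn": "move_arm", "kwargs": {"commands": "2 -1 16 0 0 0 -1;2 -1 32 0 0 0 -1;2 -1 46 0 0 0 -1;2 -1 58 0 0 0 -1;2 -1 68 0 0 0 -1"}}

```text
t: 13.88
tcp_pos: [0.5352, 0.029, 0.1538]
tool_rot: [0.966, -0.0, 0.258, -0.0]
force: [0.4, -0.3, -0.8]
finger_gap: 0.458
gripper_force: 51.0
```

Request:
{"fn": "move_arm", "kwargs": {"commands": "0 0 3 0 0 0 -1;0 0 6 0 0 0 -1;0 0 9 0 0 0 -1;0 0 11 0 0 0 -1;0 0 12 0 0 0 -1"}}

```text
t: 14.5
tcp_pos: [0.541, 0.029, 0.1438]
tool_rot: [0.966, -0.0, 0.258, -0.0]
force: [-0.3, 0.0, -0.8]
finger_gap: 0.457
gripper_force: 51.0
```

Request:
{"fn": "move_arm", "kwargs": {"commands": "0 0 1 0 0 0 -1;0 0 2 0 0 0 -1;0 0 2 0 0 0 -1;0 0 2 0 0 0 -1;0 0 2 0 0 0 -1"}}

```text
t: 15.12
tcp_pos: [0.5419, 0.0291, 0.1422]
tool_rot: [0.966, -0.0, 0.258, -0.0]
force: [-0.5, -1.1, -1.0]
finger_gap: 0.452
gripper_force: 51.0
```

Request:
{"fn": "move_arm", "kwargs": {"commands": "0 0 0 0 0 0 0.2;0 0 0 0 0 0 0.6;0 0 0 0 0 0 1;0 0 0 0 0 0 1;0 0 0 0 0 0 1"}}

```text
t: 15.75
tcp_pos: [0.5419, 0.0291, 0.1422]
tool_rot: [0.966, 0.0, 0.258, -0.0]
force: [0.1, -0.7, -1.0]
finger_gap: 1.003
gripper_force: 0.0
```

Request:
{"fn": "move_arm", "kwargs": {"commands": "0 0 -15 0 0 0 1;0 0 -40 0 0 0 1;0 0 -70 0 0 0 1;0 0 -95 0 0 0 1;0 0 -110 0 0 0 1"}}

```text
t: 16.38
tcp_pos: [0.4864, 0.0291, 0.2385]
tool_rot: [0.966, 0.0, 0.259, -0.0]
force: [0.4, -0.1, 0.4]
finger_gap: 0.998
gripper_force: 0.0
```

Request:
{"fn": "move_arm", "kwargs": {"commands": "0 0 0 0 0 0 1;0 0 0 0 0 0 1;0 0 0 0 0 0 1;0 0 0 0 0 0 1;0 0 0 0 0 0 1"}}

```text
t: 17.0
tcp_pos: [0.487, 0.029, 0.2371]
tool_rot: [0.966, -0.0, 0.258, -0.0]
force: [0.7, 0.7, 0.2]
finger_gap: 1.001
gripper_force: 0.0
```

Run:
```python
from h import *
w=snap('wrist','w6.png');t=snap('top');sc=snap('scene')
a=cv2.imread('pics/w6.png');tt=cv2.cvtColor(t['image'],4)[170:240,220:310];ss=cv2.cvtColor(sc['image'],4)[170:240,240:330]
b=np.vstack([cv2.resize(tt,(308,240)),cv2.resize(ss,(308,240))])
cv2.imwrite('pics/m6.png',np.hstack([a[:,75:560],b]))
hsv=cv2.cvtColor(w['image'],cv2.COLOR_RGB2HSV);H,S,V=[hsv[...,i].astype(int) for i in range(3)]
red=(((H<8)|(H>172))&(S>150)&(V>60)).astype(np.uint8);red[:,:200]=0;red[:,440:]=0
c=max(cv2.findContours(red,0,1)[0],key=cv2.contourArea);print('red bbox',cv2.boundingRect(c))
for h in(.046,.051,.056):print(h,[proj(w,SEAT+SP*(h+.006)+np.array([0,y,0])).round(1).tolist() for y in(.0335,-.0335)],'far',proj(w,SEAT+SP*(h+.006)+.0335*np.array([c_:=np.cos(np.pi/6),0,.5])).round(1),'top',proj(w,SEAT+SP*(h+.042)).round(1))
```

```text
red bbox (278, 190, 86, 86)
0.046 [[278.2, 229.8], [365.4, 229.8]] far [321.8 186.1] top [321.9 243. ]
0.051 [[277.5, 231.4], [366.2, 231.4]] far [321.8 187. ] top [322.  245.2]
0.056 [[276.7, 233.1], [367.0, 233.1]] far [321.8 187.9] top [322.  247.4]
```

View pics/m6.png

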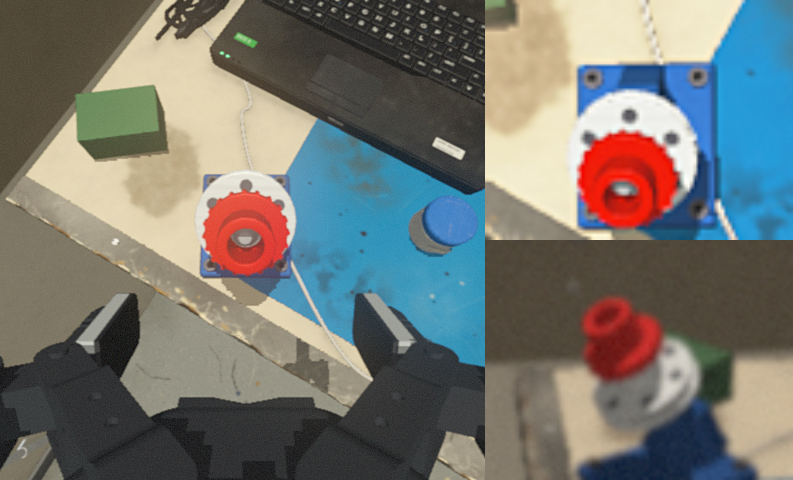

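The collar sits on the hub: its width is 86 px, and I predicted 87 px fully home and more if it sat high. The pulley, pot and carton look undisturbed, and the gripper is clear.

```bash
python3 -c "
from station import ticket
print(ticket.sign_off())"
```

```text
the job is handed in; nothing more can be done
None
```

The job is handed in at about 17 s: the camera images show the pulley home on the seat and the red collar home on its hub, both released. I saw no sign that the bystanders moved; the sign-off returned no verdict.

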